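Reverse the battery pack that was pushed into its charging sleeve backwards

TASK

Two spare monitor batteries sit in charging sleeves on the cart, but one of them was pushed in backwards, so that its contact tongue points out at you. Slide that battery clear out of its sleeve, turn it end for end, and slide it back into the same sleeve fully home with the contacts inside, flat on the sleeve's base plate, then let go. Leave the other battery alone.

Things in the scene. Friction and masses are not known exactly. Their poses are not given: they have to be found in the camera images.
- pack: battery pack that is in backwards: grey box 150 long (x), 60 wide, 28 mm high, 0.4 kg. A black upright square grip, 24 x 24 mm, stands on the middle of its top, 28 to 74 mm above the underside. +x end: contact tongue, now outside the sleeve; -x end: square tail with five thin ribs on top, now inside. Origin: centre of underside, z up. Grip stands within 10 mm of the sleeve's origin. No latch.
- pack_contacts (a point): middle of the tip of that pack's contact tongue, 75 mm along the pack's +x from its origin, 11 mm above its underside; axes as the pack. The tongue is the pack's last 15 mm: black, narrower and lower than the box (44 mm wide, 20 mm high), two brass strips on top.
- dock: its sleeve, fixed. Base plate 4 mm thick, 100 wide, x -162 to 87 mm; white roofed sleeve on its far part: mouth at x 20, opening to -x (towards the robot), back wall at 79, inside 68 wide, 33 high, roof top 41 mm over the cart; cheeks 32 mm high flare out from mouth to x -9. Origin: on cart top under the pack's centre when home (pack underside at 4 mm, contacts at x 75); +x points into the sleeve.
- other_pack: a like battery pack in a like sleeve of its own, the right way round: its ribbed tail and grip stand outside, its contact end is hidden inside. It must stay as it is. Origin and axes as for the first pack. Either pack may be the left one; they stand 240 mm or more apart.
There are look-alikes about, which are no part of the job. What is shaped like the pack but orange is not meant.

How it is judged (in metres and radians):
On the way:
1. the backwards battery has been pulled clear out of its sleeve (x of pack in the frame of dock below -0.058 m), for 0.1 s.
At the end, for the whole second after the job is handed in: The pack lies flat (within 8 degrees) and at rest in its own sleeve, contact end inside, its origin within 14 mm along and 12 mm across of home and under 12 mm above the cart top, in line with the sleeve within 11 degrees; the other pack is within 20 mm of where it was (x of pack in the frame of dock between -0.014 and 0.014 m and y of pack in the frame of dock between -0.012 and 0.012 m and z of pack in the frame of dock between -0.004 and 0.012 m and x of pack_contacts in the frame of dock between 0.06 and 0.09 m and angle between the x axis of pack and the x axis of dock, either way round below 0.2 rad and angle between pack's own z axis and vertical below 0.15 rad and linear speed of pack below 0.02 m/s and distance of other_pack from where it was at the start of the episode below 0.02 m); the robot touches nothing.
It fails at once if the other battery pack is shifted by more than 20 mm (distance of other_pack from where it was at the start of the episode above 0.02 m).
It also fails if it takes over 40 s, if anything falls off the work surface, if the arm or the gripper's body presses on something with over 40 N, if the wrist force passes 120 N, or if a joint passes its speed limit or range.

ROBOT

A 6-joint arm with a two-finger parallel gripper is mounted at the origin on the work surface. World frame = base frame: x ahead of the robot, y to its left, z up, the work surface at z = 0. Lengths are in m, angles in degrees, forces in N, time in s.
With the tool pointing down it reaches from about 0.25 to 0.725 m from the base axis. Payload 9.7 kg.
Tool frame: the origin (TCP) lies at the very end of the fingers, on their centre line; the grasp point (between the pads) lies 19 mm behind it; z points along the fingers, y is the direction in which the jaws open and shut (so a half turn about z gives the same grasp; the last joint's range is limited). The gripper opens to 85 mm and grips with 20 to 120 N. Pads are 22 mm wide; open, the fingers measure 114 mm over their backs; the gripper's body (76 mm by 85 mm) begins 54 mm behind the grasp point. The pads swing forward as they close: fully open they stand 13 mm farther back than shut.
Start: joints at [-65.031, 4.979, 10.078, 95.1, 0, 90], TCP at [0.232, -0.499, 0.231] pointing down, gripper open.
Joint ranges: [-179.16, 179.16], [-48.56, 103.87], [-65.8, 70.77], [-126.05, 130.52], [-82.76, 87.17], [-180, 180]. Speed limits (degrees/s): [127.2, 127.2, 147.25, 180, 180, 180].

INTERFACE

Orientations are given as [roll, pitch, yaw] about the fixed x, y, z axes, in that order (R = Rz(yaw) Ry(pitch) Rx(roll)).
In Python, from workcell import bot, camera, ticket gives the robot as it stands.
- The arm moves only by the shell command python3 -m jog 'ROWS' [FORCE]. ROWS is a JSON object of lists of equal length, an entry for each row: "turn": the turn, a rotation vector about the world's x, y, z each as a share of 8 degrees, from -1 to 1, a list of three; "delta_pos": the shift along the world's x, y, z each as a share of 50 mm, from -1 to 1, a list of three; "hand": the opening, from -1 (shut) to 1 (fully open). A call has exactly 10 rows; each row shifts and turns the commanded pose from where the row before left it; what a row does not reach is not made up. A row lasts 1/10 s, in which the tool goes at most 50 mm and 8.59 degrees, less where a joint would pass 70% of its speed; a pose out of reach is approached as far as the arm can. A call with a number of a shift or a turn outside -1 to 1 is refused whole. A call with a gripper value outside its range is refused whole. The fingers move at their own pace and stop on an object; FORCE is the grip in N (left out, the last holds). Time passes only in rows, so rows that do not move let the fingers close, or fill a call up. It gives the time, the measured TCP pose, the force and the opening at its end, in the units of the state.
- bot.get_obs(): the state, without advancing time (a new reading comes with each control period).
- camera(name): name is "side" or "top"; returns a dict with "frame" (384x512x3 uint8, red, green, blue), "range_z" (384x512 float32, m along the optical axis (not along the pixel's ray), 0 where there is no reading), "fx", "fy", "cx", "cy" (pixels), "k1" (the pictures are not rectified: a ray, as slopes to the right and down, at radius r is drawn at 1 + k1 r^2 times it, then the intrinsics apply), "extrinsics" (4x4, takes a point from world to camera coordinates). Camera axes: x right, y up, looking along -z (the intrinsics and any distortion apply to the point x, -y, -z); pixel columns grow to the right and rows downward; lengths in m; the calibration is good to about 2 mm. A picture is of the moment at which its call begins.
- ticket.job_done(): hands the job in, once; it reports no verdict.
The state is a dict: "time": time; "q": joint angles; "qd": joint speeds; "joint_efforts": joint torques, N m; "ee_pos": TCP position; "tcp_rot": TCP orientation; "wrist_force": force on the tool from outside, world axes, zero at the start; "torque": the same for the moment, N m; "opening": finger opening in m.
Only numpy, scipy, OpenCV 4.12 (cv2) and the standard library are available. Lean on these libraries where they do the work, as an engineer would, in place of code of your own. Each camera call takes 0.05 s, during which the arm holds its last target.

## Working session

There is one attempt and no reset: what is moved stays moved. The work goes in short steps, Python scripts to look and compute and a shell command to move; the robot and the scene stay as the last step left them, time stands still between calls to the robot, and variables do not carry over. Pictures are saved under pics/ and viewed, and the job is handed in when it is done.

```bash
mkdir -p pics; ls; cat > h.py <<'E'
import numpy as np, cv2
from workcell import bot, camera, ticket
def und(c,u,v):
    xd=(u-c['cx'])/c['fx']; yd=(v-c['cy'])/c['fy']; x,y=xd,yd
    for _ in range(20):
        s=1+c['k1']*(x*x+y*y); x,y=xd/s,yd/s
    return x,y
def p3(c,u,v,z=None,d=None):
    "pixel to world; z: intersect with world height, else by depth"
    x,y=und(c,u,v); E=np.array(c['extrinsics']); R,t=E[:3,:3],E[:3,3]
    ray=R.T@np.array([x,-y,-1.]); o=-R.T@t
    if z is not None: return o+ray*(z-o[2])/ray[2]
    if d is None: d=c['range_z'][int(round(v)),int(round(u))]
    return o+ray*d
def proj(c,P):
    E=np.array(c['extrinsics']); q=E[:3,:3]@np.array(P)+E[:3,3]
    x,y=q[0]/-q[2],-q[1]/-q[2]; s=1+c['k1']*(x*x+y*y)
    return c['cx']+c['fx']*x*s, c['cy']+c['fy']*y*s
E
python3 - <<'E'
from h import *
import pickle
for n in ('top','side'):
    c=camera(n); pickle.dump(c,open(n+'0.pkl','wb'))
    cv2.imwrite(f'pics/{n}0.png',cv2.resize(c['frame'][:,:,::-1],(800,600),interpolation=cv2.INTER_CUBIC))
    E=np.array(c['extrinsics']); print(n,c['fx'],c['k1'],-E[:3,:3].T@E[:3,3])
o=bot.get_obs(); print(o['time'],o['ee_pos'],o['tcp_rot'],o['opening'])
E
```

```text
pics
top 349.0914335444458 -0.09731581893670273 [ 0.36828876 -0.02179681  0.74843522]
side 356.45252375842375 -0.11073603838393944 [ 0.12092042 -0.39622996  0.38115503]
0.1 [ 0.23208572 -0.49843333  0.23066478] [-1.79934246e+02  7.08334815e-04  2.49671666e+01] 0.0854690379653411
```

View pics/top0.png

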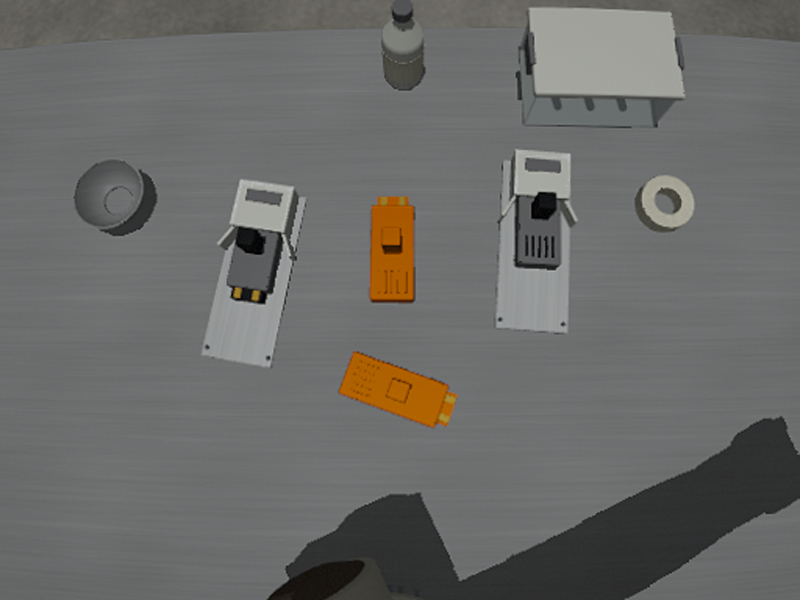

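View pics/side0.png

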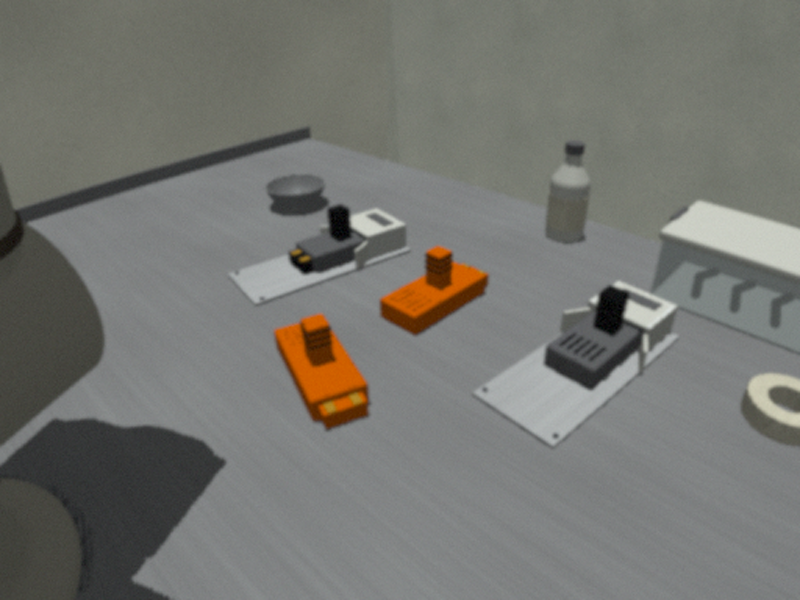

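The left pack (tongue with brass at about (248,294) in the enlarged top view) is the backwards one. The right one shows its ribs, and the two orange ones are decoys. I'll enlarge the left dock.

```bash
python3 - <<'E'
from h import *
import pickle
c=pickle.load(open('top0.pkl','rb'))
im=c['frame'][105:245,120:210,::-1]
im=cv2.resize(im,None,fx=4.2,fy=4.2,interpolation=cv2.INTER_CUBIC)
im=cv2.convertScaleAbs(im,alpha=1.3,beta=15)
for i in range(0,90,10): cv2.putText(im,str(120+i),(int(i*4.2),10),0,.35,(0,255,0)); cv2.line(im,(int(i*4.2),12),(int(i*4.2),18),(0,255,0))
for i in range(0,140,10): cv2.putText(im,str(105+i),(0,int(i*4.2)+4),0,.35,(0,255,255))
cv2.imwrite('pics/crop0.png',im); print(im.shape)
E
```

```text
(588, 378, 3)
```

View pics/crop0.png

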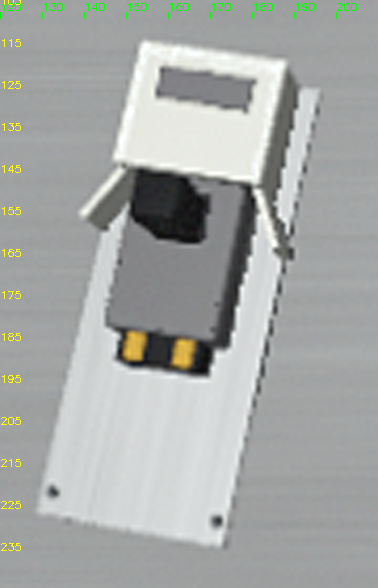

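```bash
python3 - <<'E'
from h import *
import pickle
c=pickle.load(open('top0.pkl','rb'))
f=lambda x,y:(120+(x+.5)/4.2-.5,105+(y+.5)/4.2-.5)
P=lambda x,y,z:p3(c,*f(x,y),z=z)
A,B,C=P(37,513,.004),P(222,547,.004),P(319,90,.004)
print('plate',A,B,C,np.linalg.norm(A-B),np.linalg.norm(C-B))
d=(C-B)[:2]; yaw=np.arctan2(d[1],d[0]); e=(A-B)[:2]; print('yaw',np.degrees(yaw),np.degrees(np.arctan2(-e[0],e[1])))
nl,nr,fl,fr=[P(*q,.041) for q in((114,162),(262,186),(142,42),(289,62))]
print('roof',nl,nr,fl,fr,np.linalg.norm(nl-nr),np.linalg.norm(nl-fl))
for y in (( (fl-nl)[:2]),((fr-nr)[:2])): print(np.degrees(np.arctan2(y[1],y[0])))
y=yaw; R=np.array([[np.cos(y),-np.sin(y)],[np.sin(y),np.cos(y)]])
print('origin est', [ (p[:2]-R@np.array(q)) for p,q in ((A,(-.162,.05)),(B,(-.162,-.05)),(C,(.087,-.05)))], ((nl+nr)/2)[:2]-R@[.02,0])
pl,pr=P(105,326,.032),P(229,348,.032)
print('pack',pl,pr,np.linalg.norm(pl-pr),(pl+pr)[:2]/2+R@[.06,0], np.degrees(np.arctan2(-(pl-pr)[0],(pl-pr)[1])))
t0,t1=P(115,360,.024),P(208,375,.024); print('tip',t0,t1,(t0+t1)[:2]/2+R@[.075,0])
# grip by depth
pts=[]
for v in range(135,170):
  for u in range(145,175):
    p=p3(c,u,v)
    if .070<p[2]<.085: pts.append(p)
pts=np.array(pts); print('grip',len(pts),pts.mean(0),pts.min(0),pts.max(0))
print(cv2.minAreaRect(np.float32(pts[:,:2]*1000)))
E
```

```text
plate [0.43235276 0.26491123 0.004     ] [0.41515964 0.16694784 0.004     ] [0.66058433 0.12432084 0.004     ] 0.0994606928569889 0.24909905508262845
yaw -9.853215999426903 -9.954350007086912
roof [0.6088078 0.2219026 0.041    ] [0.59489129 0.14446713 0.041     ] [0.67428502 0.21128311 0.041     ] [0.66165385 0.13322528 0.041     ] 0.07867605458036213 0.06633279711920753
-9.2123602184099
-9.558114892578203
origin est [array([0.58340692, 0.18792656]), array([0.58332627, 0.18848811]), array([0.58342386, 0.18847116])] [0.58214455 0.18660736]
pack [0.52482929 0.22446195 0.032     ] [0.51304113 0.16009303 0.032     ] 0.06543942976780309 [0.57805018 0.18201001] -10.377829084433365
tip [0.50878994 0.22097328 0.024     ] [0.50076348 0.17236448 0.024     ] [0.57867041 0.18383453]
grip 148 [0.57974327 0.18684382 0.07675363] [0.56657763 0.17370333 0.07058936] [0.59275608 0.2004566  0.08025125]
((580.5269165039062, 187.35621643066406), (24.42823028564453, 24.496644973754883), 80.69127655029297)
```

```bash
python3 -m jog '{"turn":[[0,0,0.8],[0,0,0.8],[0,0,0.8],[0,0,0.8],[0,0,0.8],[0,0,0.8],[0,0,0.8],[0,0,0.8],[0,0,0.8],[0,0,0.8]],"delta_pos":[[0.4,0.8,0],[0.4,0.8,0],[0.4,0.8,0],[0.4,0.8,0],[0.4,0.8,0],[0.4,0.8,0],[0.4,0.8,0],[0.4,0.8,0],[0.4,0.8,0],[0.4,0.8,0]],"hand":[1,1,1,1,1,1,1,1,1,1]}' 40; python3 -c "
from h import *
print(bot.get_obs()['q'])"
```

```text
time: 1.1
ee_pos: [0.4325, -0.0968, 0.2312]
tcp_rot: [180.0, 0.0, 89.2]
wrist_force: [0.5, -1.5, 0.0]
opening: 0.0853
[-1.26080370e+01 -9.54559039e+00 -3.98638938e+00  9.55584825e+01
 -2.30876060e-03  7.81595680e+01]
```

```bash
python3 -m jog '{"turn":[[0,0,1],[0,0,1],[0,0,1],[0,0,1],[0,0,1],[0,0,1],[0,0,1],[0,0,1],[0,0,1],[0,0,1]],"delta_pos":[[0.294,0.568,-0.1],[0.294,0.568,-0.1],[0.294,0.568,-0.1],[0.294,0.568,-0.1],[0.294,0.568,-0.1],[0.294,0.568,-0.1],[0.294,0.568,-0.1],[0.294,0.568,-0.1],[0.294,0.568,-0.1],[0.294,0.568,-0.1]],"hand":[1,1,1,1,1,1,1,1,1,1]}'
```

```text
time: 2.1
ee_pos: [0.5795, 0.1866, 0.1806]
tcp_rot: [-180.0, -0.0, 169.3]
wrist_force: [-0.4, 0.2, -0.1]
opening: 0.0852
```

```bash
python3 -m jog '{"turn":[[0,0,0.1],[0,0,0],[0,0,0],[0,0,0],[0,0,0],[0,0,0],[0,0,0],[0,0,0],[0,0,0],[0,0,0]],"delta_pos":[[0,0,-0.4],[0,0,-0.4],[0,0,-0.4],[0,0,-0.4],[0,0,-0.4],[0,0,-0.3],[0,0,-0.2],[0,0,-0.1],[0,0,0],[0,0,0]],"hand":[1,1,1,1,1,1,1,1,1,1]}'; python3 - <<'E'
from h import *
for n in ('top','side'):
    c=camera(n); im=c['frame'][100:250,100:300] if n=='top' else c['frame'][80:230,130:330]
    cv2.imwrite(f'pics/{n}1.png',cv2.resize(im[:,:,::-1],(800,600),interpolation=cv2.INTER_CUBIC))
E
```

```text
time: 3.1
ee_pos: [0.5795, 0.1855, 0.0521]
tcp_rot: [180.0, 0.1, 169.8]
wrist_force: [0.2, -0.4, 0.5]
opening: 0.0853
```

View pics/side1.png

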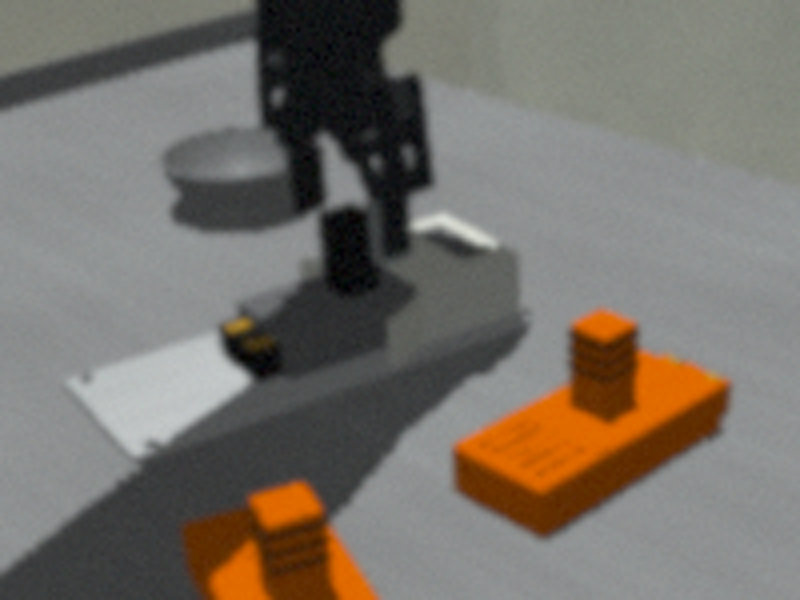

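View pics/top1.png

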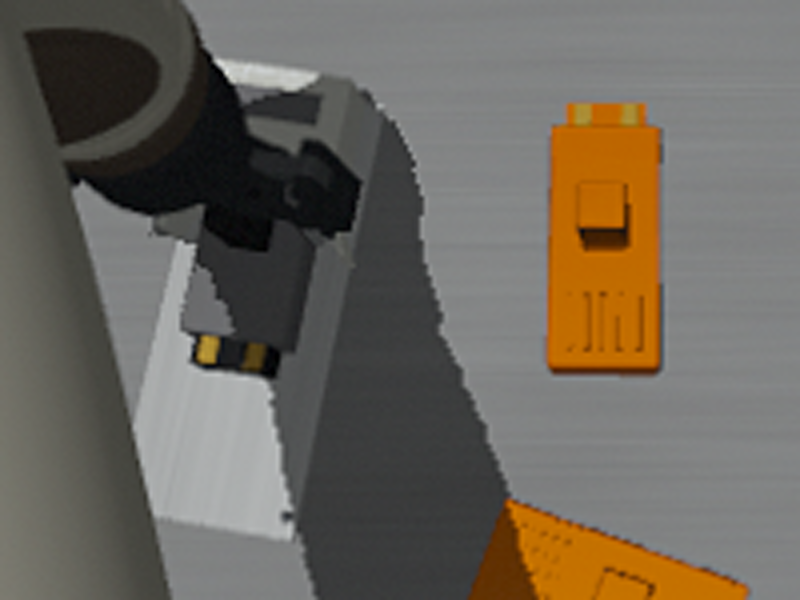

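The side view shows the fingers at (305,185) and (395,230), straddling the grip at (348,250). The top view shows nothing else near them. Closing now.

```bash
python3 -m jog '{"turn":[[0,0,0.04],[0,0,0],[0,0,0],[0,0,0],[0,0,0],[0,0,0],[0,0,0],[0,0,0],[0,0,0],[0,0,0]],"delta_pos":[[0,0.02,-0.04],[0,0,0],[0,0,0],[0,0,0],[0,0,0],[0,0,0],[0,0,0],[0,0,0],[0,0,0],[0,0,0]],"hand":[-1,-1,-1,-1,-1,-1,-1,-1,-1,-1]}' 60
```

```text
time: 4.2
ee_pos: [0.5792, 0.1864, 0.0494]
tcp_rot: [180.0, 0.0, 170.1]
wrist_force: [-0.3, 0.2, 2.7]
opening: 0.023
```

```bash
python3 -m jog '{"turn":[[0,0,0],[0,0,0],[0,0,0],[0,0,0],[0,0,0],[0,0,0],[0,0,0],[0,0,0],[0,0,0],[0,0,0]],"delta_pos":[[-0.1,0.0174,0.02],[-0.355,0.0616,0],[-0.355,0.0616,0],[-0.355,0.0616,0],[-0.355,0.0616,0],[-0.355,0.0616,0],[-0.355,0.0616,0],[-0.355,0.0616,0],[-0.355,0.0616,0],[-0.3,0.0521,0]],"hand":[-1,-1,-1,-1,-1,-1,-1,-1,-1,-1]}'; python3 - <<'E'
from h import *
for n in ('top','side'):
    c=camera(n); im=c['frame']
    cv2.imwrite(f'pics/{n}2.png',cv2.resize(im[:,:,::-1],(800,600),interpolation=cv2.INTER_CUBIC))
E
```

```text
time: 5.2
ee_pos: [0.4156, 0.2144, 0.0496]
tcp_rot: [-180.0, -0.1, 170.1]
wrist_force: [0.4, -0.2, -3.7]
opening: 0.0231
```

View pics/side2.png

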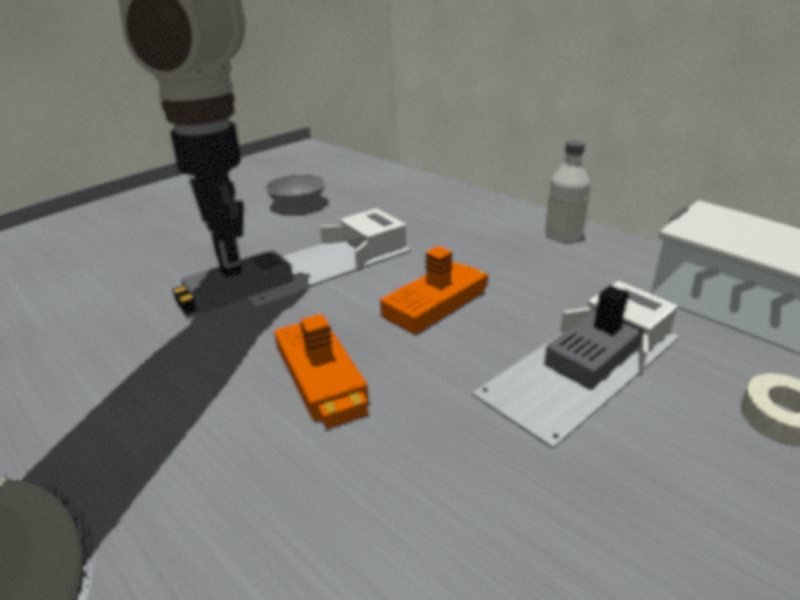

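View pics/top2.png

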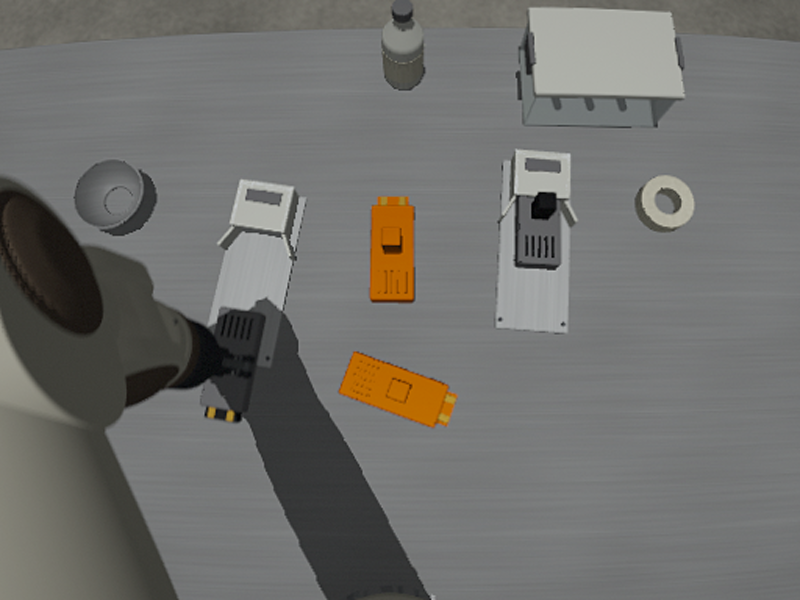

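The pack is out: its ribbed tail is at (238,325) and its tongue at (222,413), and it is level in the grip. Next I lift and turn it.

```bash
python3 -m jog '{"turn":[[0,0,0],[0,0,0],[0,0,0],[0,0,0.3],[0,0,0.6],[0,0,0.8],[0,0,0.8],[0,0,0.8],[0,0,0.8],[0,0,0.8]],"delta_pos":[[0,0,0.2],[0,0,0.4],[0,0,0.5],[0,0,0.5],[0,0,0.4],[0,0,0],[0,0,0],[0,0,0],[0,0,0],[0,0,0]],"hand":[-1,-1,-1,-1,-1,-1,-1,-1,-1,-1]}'
python3 -m jog '{"turn":[[0,0,0.8],[0,0,0.8],[0,0,0.8],[0,0,0.8],[0,0,0.8],[0,0,0.8],[0,0,0.8],[0,0,0.8],[0,0,0.8],[0,0,0.8]],"delta_pos":[[0,0,0],[0,0,0],[0,0,0],[0,0,0],[0,0,0],[0,0,0],[0,0,0],[0,0,0],[0,0,0],[0,0,0]],"hand":[-1,-1,-1,-1,-1,-1,-1,-1,-1,-1]}'
```

```text
time: 6.3
ee_pos: [0.4179, 0.2144, 0.1509]
tcp_rot: [-180.0, 0.0, -150.5]
wrist_force: [0.0, -1.3, -3.2]
opening: 0.0232
time: 7.3
ee_pos: [0.4179, 0.2144, 0.1509]
tcp_rot: [-180.0, 0.0, -86.5]
wrist_force: [-0.4, 0.6, -3.9]
opening: 0.0232
```

```bash
python3 -c "
from h import *
print(bot.get_obs()['q'])"
```

```text
[ 2.71659084e+01 -6.91255912e+00 -1.05428011e+01  8.63406857e+01
 -9.26273781e-03 -6.63577998e+01]
```

```bash
python3 -m jog '{"turn":[[0,0,1],[0,0,1],[0,0,1],[0,0,1],[0,0,1],[0,0,1],[0,0,1],[0,0,1],[0,0,1],[0,0,0.575]],"delta_pos":[[0,0,0],[0,0,0],[0,0,0],[0,0,0],[0,0,0],[0,0,0],[0,0,0],[0,0,0],[0,0,0],[0,0,0]],"hand":[-1,-1,-1,-1,-1,-1,-1,-1,-1,-1]}'; python3 - <<'E'
from h import *
import pickle
for n in ('top','side'):
    c=camera(n); im=c['frame']; pickle.dump(c,open(n+'3.pkl','wb'))
    im=im[120:300,60:300] if n=='top' else im[60:240,60:300]
    cv2.imwrite(f'pics/{n}3.png',cv2.resize(im[:,:,::-1],(800,600),interpolation=cv2.INTER_CUBIC))
E
```

```text
time: 8.3
ee_pos: [0.4179, 0.2144, 0.1509]
tcp_rot: [-180.0, -0.0, -9.8]
wrist_force: [-0.1, 0.4, -3.9]
opening: 0.0233
```

View pics/side3.png

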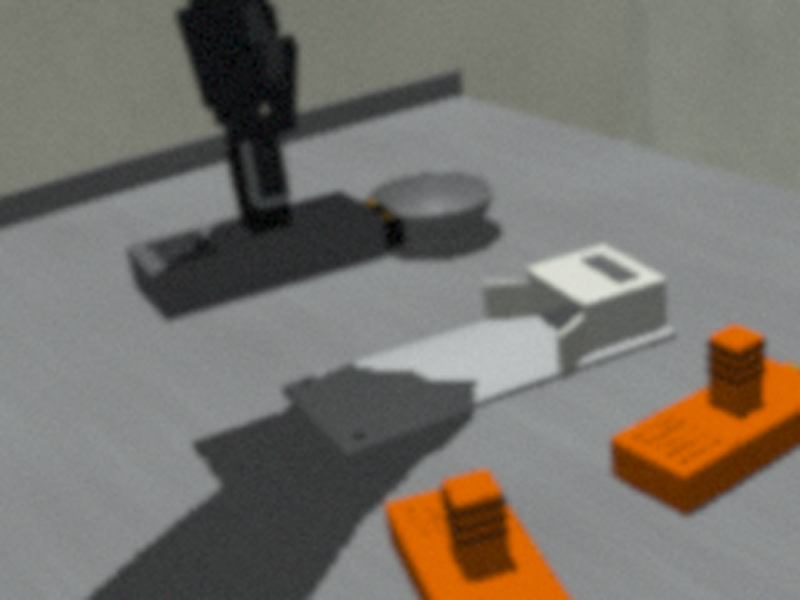

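View pics/top3.png

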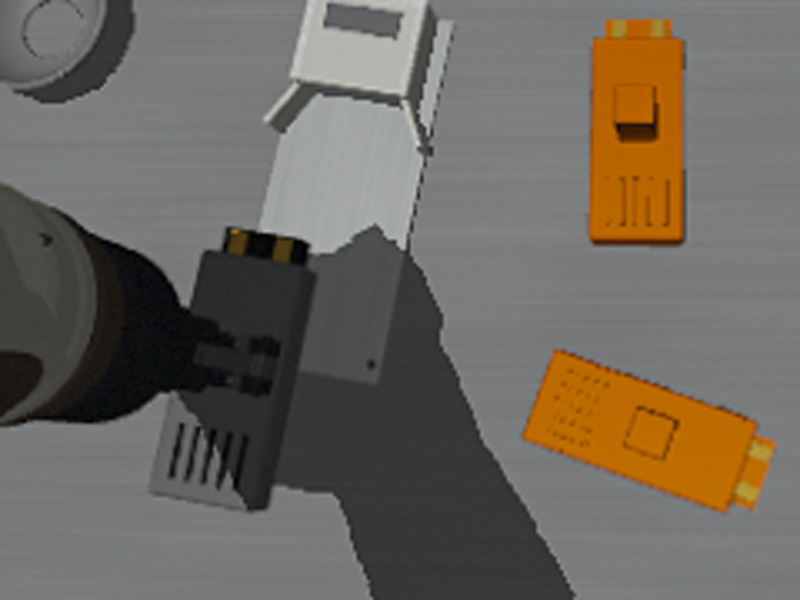

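Turned: the tongue is at (265,243) pointing at the sleeve, and the ribs are at (205,455). I'll check level and yaw by depth.

```bash
python3 - <<'E'
from h import *
import pickle
c=pickle.load(open('top3.pkl','rb'))
f=lambda x,y:(60+x/3.333,120+y/3.333)
yaw=np.radians(-9.85); ex=np.array([np.cos(yaw),np.sin(yaw)]); ey=np.array([-ex[1],ex[0]])
O=np.array([.4179,.2144])
L=[]
for v in range(185,275):
  for u in range(100,158):
    if c['range_z'][v,u]>0:
      p=p3(c,u,v); d=p[:2]-O; a,b=d@ex,d@ey
      if .12<p[2]<.145: L.append((a,b,p[2]))
L=np.array(L); 
m=(L[:,0]<.062)&(abs(L[:,1])<.032)&((L[:,0]<-.03)|(L[:,0]>.025))
A=np.c_[L[m][:,:2],np.ones(m.sum())]; s,r,_,_=np.linalg.lstsq(A,L[m][:,2],rcond=None)
print(m.sum(),'slopes deg x,y',np.degrees(s[:2]),'z0',s[2]); print('a',L[m][:,0].min(),L[m][:,0].max(),'b',L[m][:,1].min(),L[m][:,1].max())
# corners of the top by eye: rear-left, rear-right, front-right, front-left
for q in ((152,492),(265,510),(315,268),(205,250)):
    p=p3(c,*f(*q),z=s[2]); d=p[:2]-O; print(q,d@ex,d@ey)
O2=np.array([.5834,.1883]); d=O-O2; print('TCP in dock',d@ex,d@ey)
E
```

```text
1532 slopes deg x,y [-0.4382005   2.06113755] z0 0.13222098215948272
a -0.07591529172734039 0.061915300785594644 b -0.031084747295015695 0.031019387494899846
(152, 492) -0.07521538275831394 0.026862492877377363
(265, 510) -0.07289870646289823 -0.03618450684722832
(315, 268) 0.05812060491825812 -0.03518222719066857
(205, 250) 0.05753747599111649 0.027982282827868233
TCP in dock -0.1675252728504708 -0.0025967203113387177
```

```bash
python3 -m jog '{"turn":[[0,0,0],[0,0,0],[0,0,0],[0,0,0],[0,0,0],[0,0,0],[0,0,0],[0,0,0],[0,0,0],[0,0,0]],"delta_pos":[[0.04,0.05,-0.2],[0,0,-0.36],[0,0,-0.36],[0,0,-0.36],[0,0,-0.3],[0,0,-0.2],[0,0,-0.12],[0,0,-0.06],[0,0,0],[0,0,0]],"hand":[-1,-1,-1,-1,-1,-1,-1,-1,-1,-1]}'; python3 - <<'E'
from h import *
import pickle
for n in ('top','side'):
    c=camera(n); im=c['frame']; pickle.dump(c,open(n+'4.pkl','wb'))
    im=im[110:290,100:220] if n=='top' else im[100:220,100:300]
    im=cv2.convertScaleAbs(im,alpha=1.5,beta=15)
    cv2.imwrite(f'pics/{n}4.png',cv2.resize(im[:,:,::-1],(400,600) if n=='top' else (800,480),interpolation=cv2.INTER_CUBIC))
E
```

```text
time: 9.4
ee_pos: [0.4195, 0.2172, 0.0529]
tcp_rot: [-180.0, -0.0, -10.1]
wrist_force: [-0.5, 0.2, -3.2]
opening: 0.0229
```

View pics/side4.png

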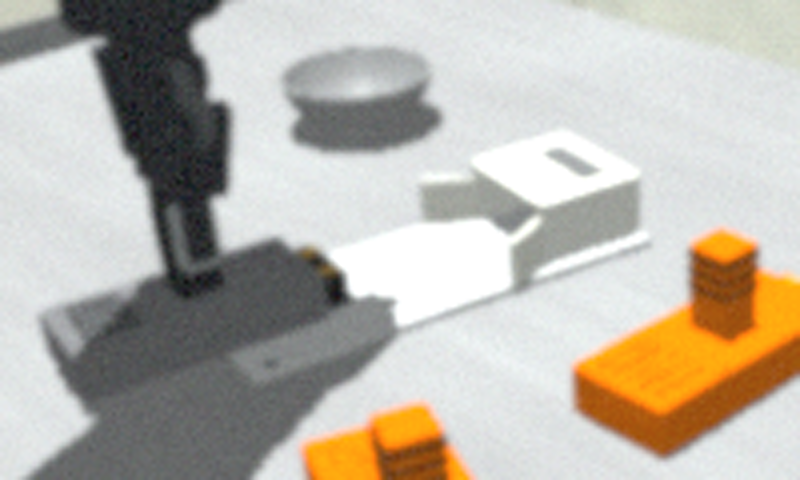

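View pics/top4.png

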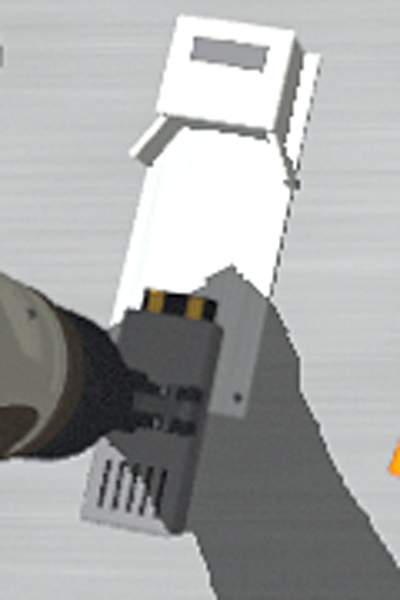

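```bash
python3 - <<'E'
from h import *
import pickle
c=pickle.load(open('top4.pkl','rb'))
f=lambda x,y:(100+(x+.5)/3.333-.5,110+(y+.5)/3.333-.5)
yaw=np.radians(-9.9); ex=np.array([np.cos(yaw),np.sin(yaw)]); ey=np.array([-ex[1],ex[0]]); O=np.array([.5834,.1883])
D=lambda p:np.round([(p[:2]-O)@ex*1e3,(p[:2]-O)@ey*1e3,p[2]*1e3],1)
print('tcp',D(np.array([.4195,.2172,.0529])))
for n,q,z in (('tongueL',(143,289),.026),('tongueR',(217,298),.026),('tailL',(81,520),.0345),('midrib',(132,488),.0345),('brassmid',(181,305),.026),('roofL',(157,116),.041),('roofR',(274,132),.041),('plateR hole?',(237,397),.004)):
    print(n,D(p3(c,*f(*q),z=z)))
im=cv2.resize(c['frame'][190:290,110:180,::-1],(560,800)[::1],interpolation=cv2.INTER_CUBIC)[:, :]
im=cv2.resize(c['frame'][193:273,115:175,::-1],(450,600),interpolation=cv2.INTER_CUBIC)
cv2.imwrite('pics/z4.png',cv2.convertScaleAbs(im,alpha=2.0))
E
```

```text
tcp [-166.4    0.3   52.9]
tongueL [-93.8  25.3  26. ]
tongueR [-91.4 -23.6  26. ]
tailL [-242.2   28.9   34.5]
midrib [-217.3    1.4   34.5]
brassmid [-99.7  -1.5  26. ]
roofL [16.5 36.8 41. ]
roofR [ 18.  -41.1  41. ]
plateR hole? [-149.9  -43.6    4. ]
```

View pics/z4.png

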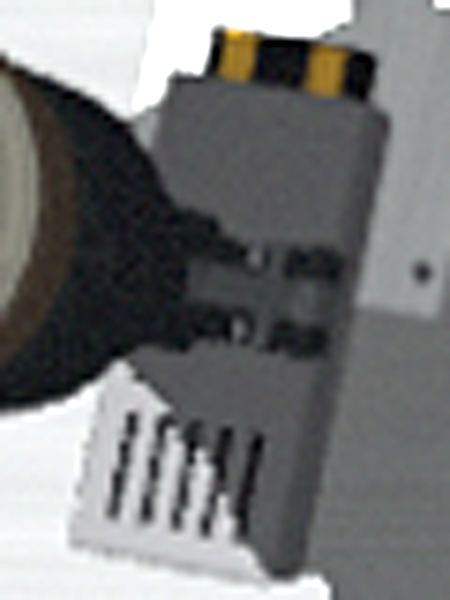

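```bash
python3 -m jog '{"turn":[[0,0,0.02],[0,0,0],[0,0,0],[0,0,0],[0,0,0],[0,0,0],[0,0,0],[0,0,0],[0,0,0],[0,0,0]],"delta_pos":[[0,-0.02,-0.02],[0.2955,-0.0516,0],[0.2955,-0.0516,0],[0.2955,-0.0516,0],[0.2955,-0.0516,0],[0.2955,-0.0516,0],[0.2955,-0.0516,0],[0.2955,-0.0516,0],[0.2955,-0.0516,0],[0,0,0]],"hand":[-1,-1,-1,-1,-1,-1,-1,-1,-1,-1]}'; python3 - <<'E'
from h import *
import pickle
O=np.array([.5834,.1883]);yaw=np.radians(-9.9); ex=np.array([np.cos(yaw),np.sin(yaw)]); ey=np.array([-ex[1],ex[0]])
d=bot.get_obs()['ee_pos'][:2]-O; print(d@ex,d@ey)
for n in ('top','side'):
    c=camera(n); im=c['frame']; pickle.dump(c,open(n+'5.pkl','wb'))
    im=im[110:230,110:230] if n=='top' else im[110:200,150:280]
    im=cv2.convertScaleAbs(im,alpha=1.1,beta=5)
    cv2.imwrite(f'pics/{n}5.png',cv2.resize(im[:,:,::-1],(600,600) if n=='top' else (780,540),interpolation=cv2.INTER_CUBIC))
E
```

```text
time: 10.5
ee_pos: [0.5395, 0.1947, 0.0508]
tcp_rot: [180.0, -0.0, -10.0]
wrist_force: [-0.6, -0.0, -3.9]
opening: 0.0232
-0.044334163061595766 -0.0012296357843152824
```

View pics/side5.png

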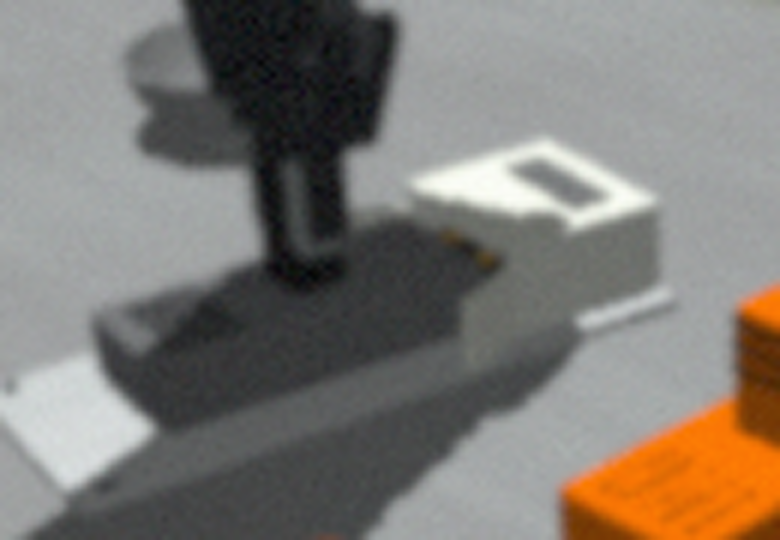

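View pics/top5.png

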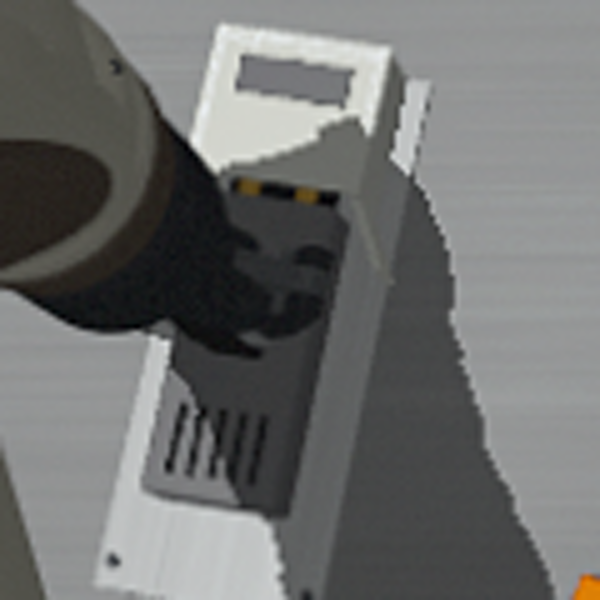

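The tongue is entering the mouth centred, at (232..340,190), and the tail is in line. Contact force is negligible, so I push home.

```bash
python3 -m jog '{"turn":[[0,0,0],[0,0,0],[0,0,0],[0,0,0],[0,0,0],[0,0,0],[0,0,0],[0,0,0],[0,0,0],[0,0,0]],"delta_pos":[[0.1478,-0.0258,0],[0.1478,-0.0258,0],[0.1478,-0.0258,0],[0.1478,-0.0258,0],[0.1478,-0.0258,0],[0.1,-0.0174,0],[0.04,-0.007,0],[0,0,0],[0,0,0],[0,0,0]],"hand":[-1,-1,-1,-1,-1,-1,-1,-1,-1,-1]}'; python3 - <<'E'
from h import *
O=np.array([.5834,.1883]);yaw=np.radians(-9.9); ex=np.array([np.cos(yaw),np.sin(yaw)]); ey=np.array([-ex[1],ex[0]])
d=bot.get_obs()['ee_pos'][:2]-O; print(d@ex,d@ey)
E
```

```text
time: 11.6
ee_pos: [0.5811, 0.1878, 0.0513]
tcp_rot: [-180.0, 0.0, -9.9]
wrist_force: [0.6, 0.8, -3.9]
opening: 0.0237
-0.0021875934529159294 -0.0008990024551461414
```

```bash
python3 -m jog '{"turn":[[0,0,0],[0,0,0],[0,0,0],[0,0,0],[0,0,0],[0,0,0],[0,0,0],[0,0,0],[0,0,0],[0,0,0]],"delta_pos":[[0.025,-0.004,0],[0.025,-0.004,-0.01],[0,0,-0.01],[0,0,-0.01],[0,0,0],[0,0,0],[0,0,0],[0,0,0],[0,0,0],[0,0,0]],"hand":[-1,-1,-1,-1,-1,-1,-1,-1,-1,-1]}'; python3 - <<'E'
from h import *
import pickle
for n in ('top','side'):
    c=camera(n); im=c['frame']; pickle.dump(c,open(n+'6.pkl','wb'))
    im=im[100:220,110:230] if n=='top' else im[100:190,150:280]
    im=cv2.convertScaleAbs(im,alpha=1.1,beta=5)
    cv2.imwrite(f'pics/{n}6.png',cv2.resize(im[:,:,::-1],(600,600) if n=='top' else (780,540),interpolation=cv2.INTER_CUBIC))
E
```

```text
time: 12.6
ee_pos: [0.5838, 0.1873, 0.0498]
tcp_rot: [180.0, 0.0, -9.9]
wrist_force: [-0.6, -0.1, -3.4]
opening: 0.0233
```

View pics/side6.png

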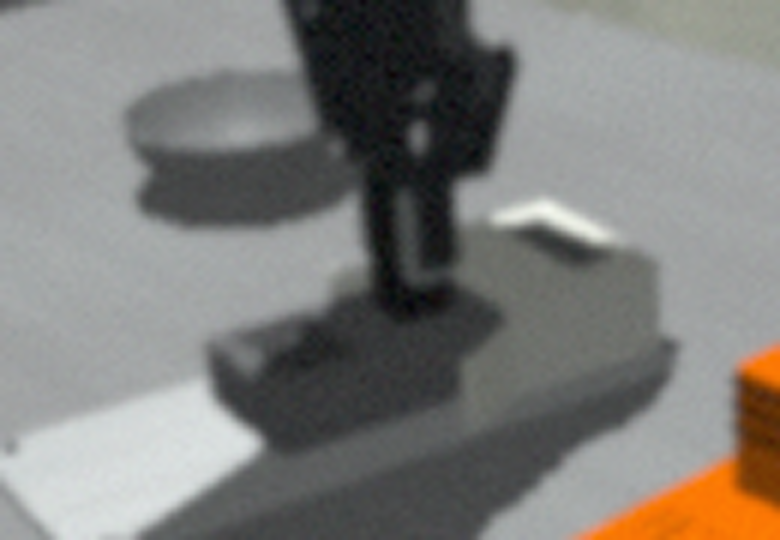

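View pics/top6.png

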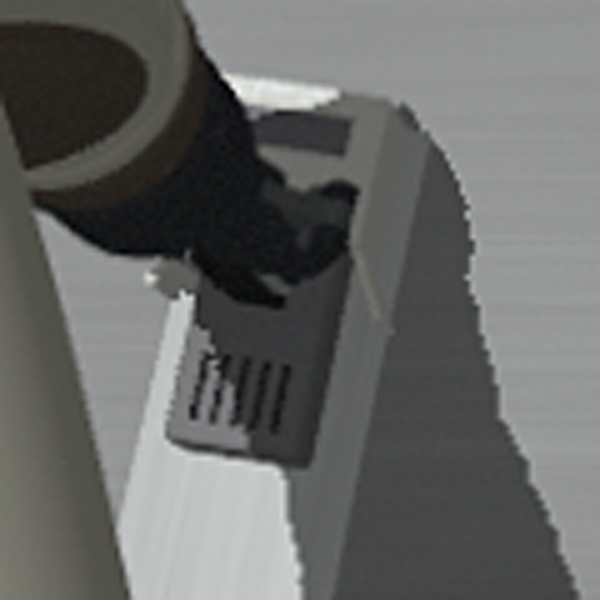

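It is in to about home, with the tail end at (240,455), and is still carried in the grip. I lower it the last millimetre and open.

```bash
python3 -m jog '{"turn":[[0,0,0],[0,0,0],[0,0,0],[0,0,0],[0,0,0],[0,0,0],[0,0,0],[0,0,0],[0,0,0],[0,0,0]],"delta_pos":[[0,0,-0.01],[0,0,-0.01],[0,0,0],[0,0,0],[0,0,0],[0,0,0],[0,0,0],[0,0,0],[0,0,0],[0,0,0]],"hand":[-1,-1,-1,-1,-1,-1,-1,-1,-1,-1]}';  python3 -m jog '{"turn":[[0,0,0],[0,0,0],[0,0,0],[0,0,0],[0,0,0],[0,0,0],[0,0,0],[0,0,0],[0,0,0],[0,0,0]],"delta_pos":[[0,0,0],[0,0,0],[0,0,0],[0,0,0],[0,0,0],[0,0,0],[0,0,0],[0,0,0],[0,0,0],[0,0,0]],"hand":[1,1,1,1,1,1,1,1,1,1]}'
```

```text
time: 13.7
ee_pos: [0.5839, 0.1873, 0.0494]
tcp_rot: [-180.0, -0.0, -10.0]
wrist_force: [-4.0, -1.7, 5.2]
opening: 0.0232
time: 14.7
ee_pos: [0.5838, 0.1873, 0.0488]
tcp_rot: [180.0, -0.0, -9.9]
wrist_force: [-1.0, 0.4, 0.1]
opening: 0.0854
```

Set down and released. Now I raise the arm and move it aside to look.

```bash
python3 -m jog '{"turn":[[0,0,0],[0,0,0],[0,0,0],[0,0,0],[0,0,0],[0,0,0],[0,0,0],[0,0,0],[0,0,0],[0,0,0]],"delta_pos":[[0,0,0.3],[0,0,0.5],[0,0,0.6],[0,0,0.6],[0,0,0.6],[-0.3,-0.5,0.3],[-0.4,-0.7,0],[-0.4,-0.7,0],[-0.4,-0.7,0],[-0.4,-0.7,0]],"hand":[1,1,1,1,1,1,1,1,1,1]}'; python3 -m jog '{"turn":[[0,0,0],[0,0,0],[0,0,0],[0,0,0],[0,0,0],[0,0,0],[0,0,0],[0,0,0],[0,0,0],[0,0,0]],"delta_pos":[[-0.3,-0.8,0],[-0.3,-0.8,0],[-0.3,-0.8,0],[-0.3,-0.8,0],[-0.3,-0.8,0],[-0.3,-0.8,0],[0,-0.8,0],[0,-0.8,0],[0,-0.3,0],[0,0,0]],"hand":[1,1,1,1,1,1,1,1,1,1]}';python3 - <<'E'
from h import *
import pickle
c=camera('top'); pickle.dump(c,open('top7.pkl','wb'))
cv2.imwrite('pics/top7f.png',cv2.resize(c['frame'][:,:,::-1],(800,600)))
im=c['frame'][105:245,120:210,::-1]
im=cv2.resize(im,None,fx=4.2,fy=4.2,interpolation=cv2.INTER_CUBIC)
cv2.imwrite('pics/top7.png',cv2.convertScaleAbs(im,alpha=1.3,beta=15))
E
```

```text
time: 15.7
ee_pos: [0.4879, 0.0212, 0.1951]
tcp_rot: [-180.0, -0.1, -9.9]
wrist_force: [0.4, -0.6, 0.7]
opening: 0.086
time: 16.7
ee_pos: [0.4347, -0.1851, 0.1933]
tcp_rot: [174.3, 0.1, -19.7]
wrist_force: [-0.4, 0.2, 0.5]
opening: 0.0851
```

View pics/top7.png

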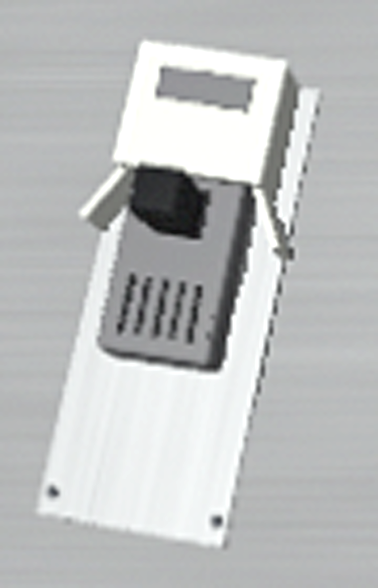

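View pics/top7f.png

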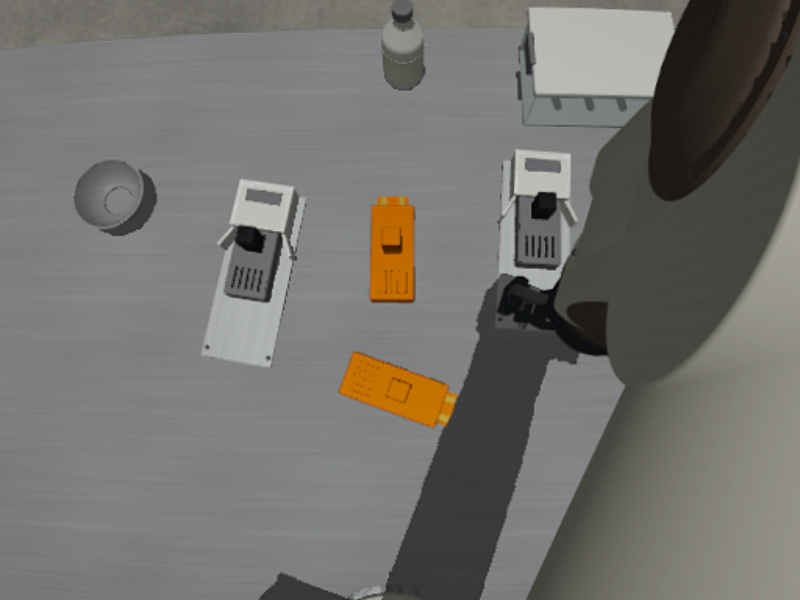

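```bash
python3 - <<'E'
from h import *
import pickle
c=pickle.load(open('top7.pkl','rb'));o=bot.get_obs();print(o['q'],o['qd'],o['time'])
f=lambda x,y:(120+(x+.5)/4.2-.5,105+(y+.5)/4.2-.5)
yaw=np.radians(-9.9); ex=np.array([np.cos(yaw),np.sin(yaw)]); ey=np.array([-ex[1],ex[0]]); O=np.array([.5834,.1883])
D=lambda p:np.round([(p[:2]-O)@ex*1e3,(p[:2]-O)@ey*1e3,p[2]*1e3],1)
for n,q in (('tailL',(98,346)),('tailR',(208,357)),('midrib',(160,309))): print(n,D(p3(c,*f(*q),z=.032)))
pts=[];top=[]
for v in range(135,200):
  for u in range(135,185):
    p=p3(c,u,v); a,b,_=D(p)
    if 70<p[2]*1e3<85: pts.append((a,b,p[2]*1e3))
    if -65<a<-20 and abs(b)<24: top.append((a,b,p[2]*1e3))
pts=np.array(pts);top=np.array(top);print('grip',pts.mean(0),cv2.minAreaRect(np.float32(pts[:,:2])))
s=np.linalg.lstsq(np.c_[top[:,:2],np.ones(len(top))],top[:,2],rcond=None)[0];print('top z',s[2]-40*s[0],np.degrees(s[:2]))
c0=pickle.load(open('top0.pkl','rb'))
a=c0['frame'][90:170,325:360].astype(int);b=c['frame'][90:170,325:360].astype(int);print('other diff',abs(a-b).mean())
E
```

```text
[ -19.57812355   -6.29865818   -5.44775314   90.98854762   -5.69797424
 -179.94442741] [ 0.76110524 -1.08983675 -0.6123629   0.40369959  0.30376526  0.10071495] 16.75
tailL [-74.6  26.8  32. ]
tailR [-70.7 -30.3  32. ]
midrib [-50.6  -0.6  32. ]
grip [-0.49210526 -1.60921053 76.70313363] ((0.2628040313720703, -0.9035568237304688), (24.356761932373047, 25.18716812133789), 0.8593727946281433)
top z 31.382900174465668 [-0.83660698  0.20619427]
other diff 15.92607142857143
```

The pack sits home: grip at (0,-1) mm, top at 31 mm, level. Joint 6 is at the edge of its range, so I back off from there and recheck the other pack unobstructed.

```bash
python3 -m jog '{"turn":[[0,0,-0.3],[0,0,-0.5],[0,0,-0.5],[0,0,-0.5],[0,0,-0.5],[0,0,-0.5],[0,0,-0.5],[0,0,-0.5],[0,0,0],[0,0,0]],"delta_pos":[[-0.2,0.2,0.1],[-0.3,0.5,0.2],[-0.3,0.5,0.2],[-0.3,0.5,0.2],[-0.3,0.5,0],[-0.3,0.4,0],[-0.3,0.2,0],[0,0,0],[0,0,0],[0,0,0]],"hand":[1,1,1,1,1,1,1,1,1,1]}'; python3 - <<'E'
from h import *
import pickle
c=camera('top');c0=pickle.load(open('top0.pkl','rb'));print(bot.get_obs()['q'],bot.get_obs()['wrist_force'])
im=np.hstack([c0['frame'][80:220,300:390],c['frame'][80:220,300:390]])[:,:,::-1]
cv2.imwrite('pics/other.png',cv2.resize(im,None,fx=4,fy=4,interpolation=cv2.INTER_CUBIC))
E
```

```text
time: 17.75
ee_pos: [0.3341, -0.0443, 0.2289]
tcp_rot: [174.3, 0.1, -49.9]
wrist_force: [-0.7, -0.4, -0.0]
opening: 0.0852
[  -4.24599284  -19.84072627  -12.59675614  101.38580464   -3.93001148
 -134.19905244] [0.74041806 0.94260083 0.71243801]
```

View pics/other.png

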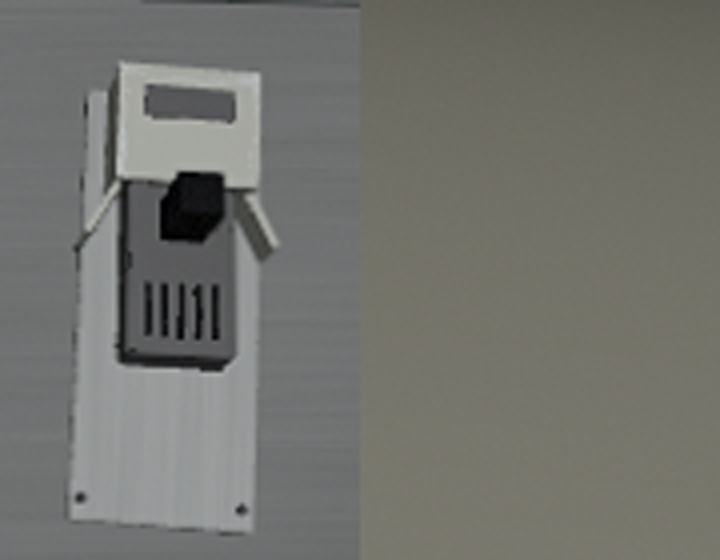

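The arm now blocks the top view of that area. The earlier top7 picture showed the other pack clearly, so I compare that numerically and hand in.

```bash
python3 - <<'E'
from h import *
import pickle
a=pickle.load(open('top0.pkl','rb'))['frame'][95:172,326:360];b=pickle.load(open('top7.pkl','rb'))['frame'][95:172,326:360]
g=lambda x:np.float32(cv2.cvtColor(x,cv2.COLOR_RGB2GRAY))
print(cv2.phaseCorrelate(g(a),g(b)), abs(g(a)-g(b)).mean())
o=bot.get_obs(); print(o['qd'].max() if hasattr(o['qd'],'max') else o['qd'])
print(ticket.job_done())
E
```

```text
((0.03299757706684048, 0.025507060343450405), 0.9969556044373248) 15.581741
0.35506216666801743
the job is handed in; nothing more can be done
None
```

The backwards battery (the left one) is back in its own sleeve, contacts inside and released. I pulled it about 165 mm clear by its grip, lifted it, turned it 180°, slid it back in and set it down. I handed the job in at about 18 s.

**Battery position:** in the last clear top view its grip is at x ≈ 0 mm and y ≈ −1 mm from home. Its top is at 31 mm (32 expected) and it is level to about 1°. From the tail corners, the tail end is at about −73 mm (−75 expected).

**Other battery:** its image position moved by only about 0.04 pixel between the first picture and one taken after the release, so it had not shifted. The raw brightness of that area did differ by about 16 grey levels, and I didn't trace the cause. A later check picture was no use because the arm blocked the view.

**Forces:** the wrist-force readings I saw stayed within about 7 N. During insertion I felt no contact with the back wall.

**Joint 6:** while retreating, it ran to −179.94° of its −180° limit, which tilted the tool by about 6°. I backed it off before handing in, and the robot was touching nothing.

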